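# Open the child-safe dishwasher-tablet box

### The job

Open the white child-safe tablet box: first turn the red catch aside as far as it goes, so that it no longer blocks the steel bolt; then slide the bolt all the way out of its bracket, back towards the catch; then raise the wooden lid by its front tab until it stands steeply open (about 70 degrees or more) and leave it standing there, catch and bolt still open. Do not push over or shift the things around the box.

Things in the scene. Friction and masses are not known exactly. Their poses are not given: they have to be found in the camera images.
- tablet_box: White open box 110 x 280 x 70 mm (x, y, z) holding dishwasher tablets, fixed to the worktop, shut and latched at the start. Origin: centre of its underside; +x from its front (towards the robot) to its hinge side, +y to its left, z up. On the lid's top, right front, on one line along y at box x = -35 mm, lie the steel bolt (right) and the red catch (left of it).
- lid_hinge (a point): Middle of the hinge line on the far rim, at box [+55, 0, 71] mm; the line runs along the box's y. The lid is a light wooden board 10 mm thick; its top face is at z = 81 mm when shut.
- bracket (a point): Top centre of the steel bracket on the box's right side wall, at box [-35, -154, 100] mm, 30 x 12 mm. The engaged bolt reaches under its bridge, which holds the lid down. A low guide for the bolt stands on the lid at box y = -121 to -135 mm, top at z = 95 mm, 30 mm wide.
- box_lid (a joint): Lid angle, rad: 0 shut, grows as the front edge rises, stop at 1.75. The hinge is stiff: the lid stays at whatever angle it is left (about 3 to 4 N upward at the tab lifts it). Held shut (about 0.02 rad of play) until the bolt has been drawn at least 15 mm.
- bolt (a joint): Draw of the bolt, m: 0 fully in the bracket, 0.032 at its stop, fully drawn. It moves along the box's +y (to the left) and stays where it is left (friction about 2 N). With the catch shut it can move only about 2 mm.
- catch (a joint): Angle of the red catch, rad. 0 (shut): its arm points along the box's -y, its end against the bolt's end. It grows as the arm swings towards the hinge side (+x), counter-clockwise from above, to a stop at 1.57 (arm along +x). Starts at 0 to 0.12; stays where it is left (friction about 2 N at its post).
- lid_pull (a point): Middle of the lid's front tab where it is to be held: a wooden tongue 36 mm wide (y), 12 mm thick, 50 mm long. Point at box [-88, +60, 77] mm when shut, 28 mm out from the lid's edge, 143 mm from the hinge line. Free below and beside; gripped across its width from above, it can turn between the pads as the lid rises. Moves with the lid. Keep the wrist clear of the wall cabinets.
- bolt_knob (a point): Top centre of the bolt's upright knob: black head 16 mm across and 12 mm high on a 10 mm steel stem. The top is 36 mm above the lid's top face, at box [-35, -100, 117] mm when engaged. Moves with bolt and lid.
- catch_post (a point): Top centre of the catch's upright red post, 12 mm across, top 36 mm above the lid's top face, stem from 8 mm above the lid up. It stands on the arm 30 mm from the pivot, at box [-35, -58, 117] mm when the catch is at 0; at 1.57 rad at box [-5, -28, 117] mm.
- catch_pivot (a point): Pivot of the catch, on its top, at box [-35, -28, 93] mm; the catch turns about the lid's normal here.
- honey_jar: Glass honey jar with red cap, 58 mm across, 86 mm high, stands left of the box. Bystander. Origin: centre of its underside.
- kitchen_timer: White timer with red knob, 65 mm across, 52 mm high, stands right of the box. Bystander. Origin: centre of its underside.
- lemon: Yellow lemon 77 x 51 x 52 mm, lies farther right. Bystander. Origin: its underside.
- mandarin: Orange mandarin 50 mm across, lies farther right. Bystander. Origin: its underside.

How it is judged:
By the outcome, as a careful person would: the job done as asked, in the order asked, and still so for the second after the job is handed in, with the robot touching nothing.
It also fails if it takes over 62 s, if anything falls off the work surface, if the arm or the gripper's body presses on something with over 40 N, if the wrist force passes 120 N, or if a joint passes its speed limit or range.

### The arm

A 6-joint arm with a two-finger parallel gripper is mounted at the origin on a cart in front of the work surface, level with it; the furniture and walls round the work are solid. World frame = base frame: x ahead of the robot, y to its left, z up, the work surface at z = 0. Lengths are in m, angles in degrees, forces in N, time in s.
With the tool pointing down it reaches from about 0.25 to 0.725 m from the base axis. Payload 4 kg.
Tool frame: the origin (TCP) lies midway between the tips of the shut fingers; the grasp point (between the pads) lies 19 mm behind it; z points along the fingers, y is the line along which they close (so a half turn about z gives the same grasp; the last joint's range is limited). The gripper opens to 85 mm and grips with 20 to 120 N. Pads are 22 mm wide; open, the fingers measure 114 mm over their backs; the gripper's body (76 mm by 85 mm) begins 54 mm behind the grasp point. The pads swing forward as they close: fully open they stand 13 mm farther back than shut.
Start: joints at [65.661, 13.785, 0.286, 76.501, 0, 90], TCP at [0.206, 0.456, 0.231] pointing down, gripper open.
Joint ranges: [-155.79, 155.79], [-60.16, 107.12], [-62.33, 73.08], [-114, 123.19], [-81.49, 82.49], [-180, 180]. Speed limits (degrees/s): [159.86, 159.86, 180, 180, 180, 180].

### API

Orientations are given as [roll, pitch, yaw] about the fixed x, y, z axes, in that order (R = Rz(yaw) Ry(pitch) Rx(roll)).
In Python, from cell import arm, read_camera gives the robot as it stands. The module is installed in compiled form; this text tells all that it offers.
- The arm moves only by the tool move_arm, never from a script. Its argument "rows" is a list of rows, each an object with "travel": the shift along the tool's x, y, z in mm, a list of three; "turn": the turn about the tool's z in degrees. A call has 1 to 12 rows; each row shifts and turns the commanded pose from where the row before left it, along the tool's axes as they then stand; what a row does not reach is not made up. A row lasts 1/10 s, in which the tool goes at most 50 mm and 8.59 degrees, less where a joint would pass 70% of its speed; a pose out of reach is approached as far as the arm can. A call is refused whole if a number of a shift passes 50 or a number of a turn 8.59, either way. A call with a gripper value outside its range is refused whole. "jaw" is the opening, from 0 (shut) to 1 (fully open), set as the call begins (left out, the last holds). The fingers move at their own pace and stop on an object; "force" is the grip in N (left out, the last holds). Time passes only in rows, so rows that do not move let the fingers close. It gives the time, the measured TCP pose, the force, the opening and the grip force at its end, in the units of the state.
- arm.read_state(): the state, without advancing time (a new reading comes with each control period).
- read_camera(name): name is "scene" or "top" or "wrist"; returns a dict with "pixels" (384x512x3 uint8, red, green, blue), "z_map" (384x512 float32, m along the optical axis (not along the pixel's ray), 0 where there is no reading), "K" (3x3 intrinsics, pixels), "world_to_cam" (4x4, takes a point from world to camera coordinates); the wrist camera has in their place "hand_eye" (4x4, takes a point from camera to tool coordinates, whose origin is the TCP and whose axes are the flange's). Camera axes: x right, y up, looking along -z (the intrinsics and any distortion apply to the point x, -y, -z); pixel columns grow to the right and rows downward; lengths in m; the calibration is good to about 2 mm. A picture is of the moment at which its call begins: read the wrist's pose just before it.
- arm.sign_off(): hands the job in; it is judged then, once.
The state is a dict: "t": time; "q": joint angles; "qd": joint speeds; "joint_efforts": joint torques, N m; "tcp_pos": TCP position; "tool_rot": TCP orientation; "ft_force": force on the tool from outside, world axes, zero at the start; "wrist_torque": the same for the moment, N m; "finger_gap": finger opening in m; "gripper_force": force on a finger pad.
Only numpy, scipy, OpenCV 4.12 (cv2) and the standard library are available. Lean on these libraries where they do the work, as an engineer would, in place of code of your own. Each camera call takes 0.05 s, during which the arm holds its last target. There are 200 camera calls.

## Working session

There is one attempt and no reset: what is moved stays moved. The work goes in short steps, Python scripts to look and compute and a tool call to move; the robot and the scene stay as the last step left them, time stands still between calls to the robot, and variables do not carry over. Pictures are saved under pics/ and viewed, at most 10 in all, crops included, and the job is handed in when it is done.

Besides the shell and the picture viewer there is one more tool, called after "Emit:" by a JSON object that holds its "api" and its "payload". move_arm: Moves the arm, as the interface text tells. Its arguments: {"type":"object","properties":{"rows":{"type":"array"},"jaw":{"type":"number"},"force":{"type":"number"}},"required":["rows"]}

```bash
mkdir -p pics; cat > h.py <<'E'
import numpy as np, cv2
from cell import arm, read_camera
def cloud(r):
    K=r["K"];z=r["z_map"].astype(float);v,u=np.mgrid[0:z.shape[0],0:z.shape[1]]
    return np.stack([(u-K[0,2])/K[0,0]*z,-(v-K[1,2])/K[1,1]*z,-z],-1)
def world(r):
    T=np.linalg.inv(r["world_to_cam"]);P=cloud(r);return P@T[:3,:3].T+T[:3,3]
E
python3 - <<'E'
from h import *
for n in("scene","top"):
    r=read_camera(n);np.savez(n+".npz",**r);cv2.imwrite(f"pics/{n}0.png",r["pixels"][:,:,::-1]);print(n,r.keys(),r["K"],np.linalg.inv(r["world_to_cam"]).round(3))
print(arm.read_state())
E
```

```text
scene dict_keys(['pixels', 'z_map', 'K', 'world_to_cam']) [[435.5813242    0.         259.86943285]
 [  0.         435.5813242  194.10091088]
 [  0.           0.           1.        ]] [[ 0.78   0.335 -0.529 -0.226]
 [-0.626  0.448 -0.638 -0.981]
 [ 0.023  0.829  0.559  0.847]
 [ 0.     0.     0.     1.   ]]
top dict_keys(['pixels', 'z_map', 'K', 'world_to_cam']) [[428.85433921   0.         253.22321571]
 [  0.         428.85433921 194.75117534]
 [  0.           0.           1.        ]] [[-0.028  0.991 -0.132  0.293]
 [-0.999 -0.031 -0.019 -0.156]
 [-0.023  0.132  0.991  1.588]
 [ 0.     0.     0.     1.   ]]
{'t': 0.1, 'q': array([ 6.56608061e+01,  1.38291082e+01,  2.21738883e-01,  7.65027252e+01,
       -1.23441734e-03,  9.00002927e+01]), 'qd': array([ 0.07847723, -0.02247569,  0.18815329,  0.00946928,  0.0201093 ,
       -0.04153876]), 'joint_efforts': array([-9.33068509e-05, -3.73136723e+01,  2.53010720e+01,  1.08836874e-02,
       -4.77044750e-05, -1.15516194e-06]), 'tcp_pos': array([0.20583971, 0.45503833, 0.23049334]), 'tool_rot': array([-1.79889905e+02,  1.23497740e-03,  1.55660516e+02]), 'ft_force': array([ 0.33661392, -0.10430581,  0.79789356]), 'wrist_torque': array([ 0.00355864,  0.08133962, -0.00375973]), 'gripper_force': 0.0, 'finger_gap': 0.08504092625966084}
```

View pics/scene0.png

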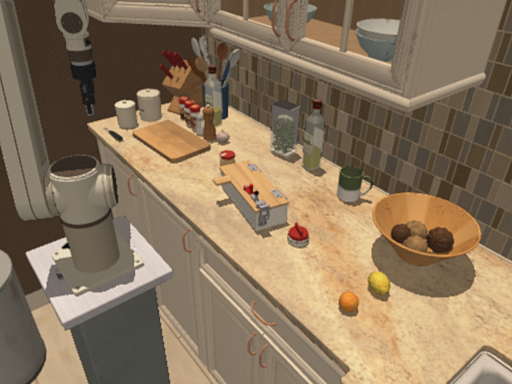

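View pics/top0.png

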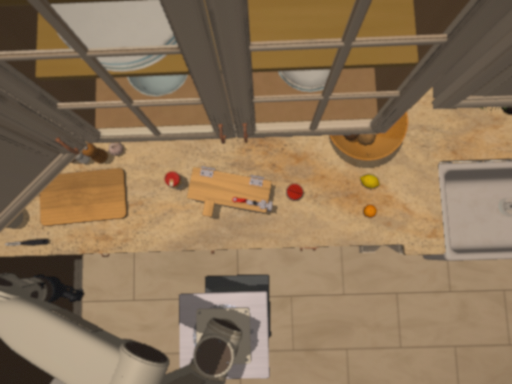

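The top view shows the box at about columns 188–272, rows 168–213, with the tab at (208,209) and the bolt and catch at about (238–272, 201–207). The jar is at (173,180) and the timer at (295,191).

```bash
python3 - <<'E'
from h import *
for n in("top","scene"):
    r=np.load(n+".npz");W=world(r);px=r["pixels"].astype(int)
    near=(np.hypot(W[...,0]-.45,W[...,1]+.0)<.35)
    lid=near&(W[...,2]>.070)&(W[...,2]<.090)&(r["z_map"]>0)
    k,lab,st,_=cv2.connectedComponentsWithStats(lid.astype(np.uint8))
    i=1+np.argmax(st[1:,4]);P=W[lab==i];print(n,st[i],np.median(P[:,2]))
    op=cv2.morphologyEx((lab==i).astype(np.uint8),cv2.MORPH_OPEN,np.ones((9,9)))
    for Q in(P,W[op>0]):
        print(cv2.minAreaRect((Q[:,:2]*1000).astype(np.float32)))
    red=near&(px[...,0]>130)&(px[...,1]<60)&(px[...,2]<60)
    k,lab,st,c=cv2.connectedComponentsWithStats(red.astype(np.uint8))
    for j in range(1,k):
        if st[j,4]>3: print("red",c[j].round(1),st[j,4],W[lab==j].mean(0).round(3),W[lab==j].max(0).round(3))
    dark=near&(W[...,2]>.1)&(W[...,2]<.125)
    print("high",dark.sum(),W[dark].round(3)[::4].tolist())
E
```

```text
top [ 187  166   85   51 2616] 0.08243543731195013
((497.9962463378906, -36.95709228515625), (288.3232421875, 174.8043670654297), 78.05706787109375)
((517.19677734375, -39.75813293457031), (284.21942138671875, 114.76406860351562), 77.81632995605469)
red [172.4 177.6] 97 [0.564 0.159 0.087] [0.582 0.182 0.094]
red [294.1 191.4] 159 [ 0.504 -0.274  0.06 ] [ 0.532 -0.156  1.588]
red [240.8 200. ] 18 [ 0.475 -0.084  0.098] [ 0.479 -0.07   0.12 ]
high 58 [[0.482, -0.064, 0.103], [0.478, -0.096, 0.121], [0.475, -0.096, 0.118], [0.473, -0.112, 0.102], [0.471, -0.067, 0.101], [0.468, -0.133, 0.113], [0.467, -0.189, 0.101], [0.465, -0.165, 0.102], [0.464, -0.192, 0.102], [0.461, -0.137, 0.112], [0.46, -0.185, 0.104], [0.457, -0.182, 0.104], [0.45, -0.188, 0.104], [0.443, -0.181, 0.103], [0.439, -0.185, 0.107]]
scene [ 213  161   75   56 1781] 0.08067285109881717
((498.3379821777344, -41.69624328613281), (308.68084716796875, 176.650146484375), 80.95285034179688)
((516.125244140625, -36.65827941894531), (296.4646301269531, 131.85330200195312), 77.55827331542969)
red [228.3 154. ] 45 [0.565 0.16  0.085] [0.583 0.191 0.092]
red [248.  189.1] 28 [ 0.472 -0.078  0.095] [ 0.482 -0.059  0.119]
red [297.8 231.7] 142 [ 0.505 -0.278  0.037] [ 0.539 -0.247  0.056]
high 63 [[0.474, -0.087, 0.118], [0.471, -0.095, 0.119], [0.472, -0.094, 0.115], [0.473, -0.093, 0.111], [0.471, -0.095, 0.109], [0.474, -0.092, 0.102], [0.462, -0.122, 0.115], [0.455, -0.13, 0.119], [0.469, -0.132, 0.114], [0.462, -0.131, 0.113], [0.458, -0.132, 0.112], [0.458, -0.132, 0.108], [0.459, -0.131, 0.103], [0.46, -0.182, 0.102], [0.457, -0.186, 0.102], [0.449, -0.186, 0.102]]
```

Emit:
{"api": "move_arm", "payload": {"rows": [{"travel": [-42.4,-3.1,0],"turn": 4.86},{"travel": [-42.4,-3.1,0],"turn": 4.86},{"travel": [-42.4,-3.1,0],"turn": 4.86},{"travel": [-42.4,-3.1,0],"turn": 4.86},{"travel": [-42.4,-3.1,0],"turn": 4.86},{"travel": [-42.4,-3.1,0],"turn": 4.86},{"travel": [-42.4,-3.1,0],"turn": 4.86},{"travel": [-42.4,-3.1,0],"turn": 4.86}], "jaw": 0.5}}

```text
t: 0.9
tcp_pos: [0.4406, 0.2159, 0.2308]
tool_rot: [-180.0, -0.0, 116.6]
ft_force: [0.4, -0.1, 1.7]
finger_gap: 0.043
gripper_force: 0.0
```

Emit:
{"api": "move_arm", "payload": {"rows": [{"travel": [-42.4,-3.1,0],"turn": 4.86},{"travel": [-42.4,-3.1,0],"turn": 4.86},{"travel": [-42.4,-3.1,0],"turn": 4.86},{"travel": [-42.4,-3.1,0],"turn": 4.86},{"travel": [-42.4,-3.1,0],"turn": 4.86},{"travel": [-42.4,-3.1,0],"turn": 4.86},{"travel": [-42.4,-3.1,0],"turn": 4.86},{"travel": [-42.4,-3.1,0],"turn": 4.86},{"travel": [0,0,0],"turn": 0},{"travel": [0,0,0],"turn": 0}]}}

```text
t: 1.9
tcp_pos: [0.4718, -0.1155, 0.2308]
tool_rot: [-179.9, -0.0, 77.8]
ft_force: [0.1, -0.2, 0.6]
finger_gap: 0.0429
gripper_force: 0.0
```

```bash
cat >> h.py <<'E'
from scipy.spatial.transform import Rotation as Ro
def wrist(name=None):
    s=arm.read_state();r=read_camera("wrist")
    if name: cv2.imwrite("pics/"+name,r["pixels"][:,:,::-1])
    R=Ro.from_euler("xyz",s["tool_rot"],degrees=True).as_matrix()
    T=np.eye(4);T[:3,:3]=R;T[:3,3]=s["tcp_pos"];C=T@r["hand_eye"]
    return s,r,cloud(r)@C[:3,:3].T+C[:3,3],R
E
python3 - <<'E'
from h import *
s,r,W,R=wrist("w1.png");print(s["t"],s["tcp_pos"],s["tool_rot"],s["q"],r["hand_eye"].round(3));np.savez("w1.npz",W=W,px=r["pixels"])
E
```

```text
1.9 [ 0.47183188 -0.11553735  0.2308453 ] [-1.79937593e+02 -2.75750722e-02  7.77772643e+01] [-1.37754254e+01  1.22345725e+01 -1.78424897e+00  7.60443099e+01
  2.58739334e-02  8.84472810e+01] [[-0.     0.951  0.309  0.08 ]
 [ 1.     0.     0.    -0.001]
 [ 0.     0.309 -0.951 -0.143]
 [ 0.     0.     0.     1.   ]]
```

View pics/w1.png

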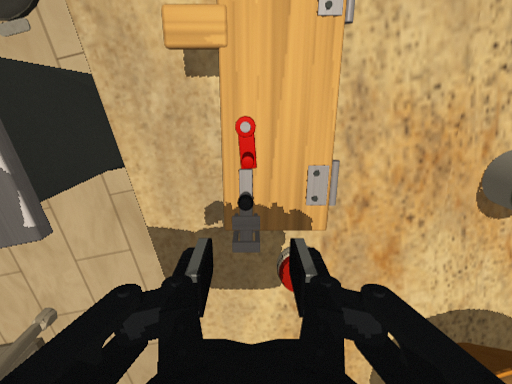

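The wrist view shows the pivot at (245,127), post top at (248,161), knob at (246,202) and tab at (195,25). I'll cast rays onto the known heights.

```bash
python3 - <<'E'
from h import *
d=np.load("w1.npz");W=d["W"]; px=d["px"]
s,r,_,R=wrist();T=np.eye(4);T[:3,:3]=R;T[:3,3]=s["tcp_pos"];c=(T@r["hand_eye"])[:3,3]
def ray(u,v,z):
    p=W[v,u];return c+(p-c)*(z-c[2])/(p[2]-c[2])
P={n:ray(*a) for n,a in dict(pivot=(245,127,.093),post=(248,160,.117),knob=(246,201,.117),tabA=(164,25,.083),tabB=(226,25,.083),tabend=(195,6,.083),tabr=(195,47,.083)).items()}
for n,p in P.items(): print(n,p.round(4),((p-s["tcp_pos"])@R*1000).round(1))
x=W[...,2]
hi=(abs(x-.117)<.006)
k,lab,st,cc=cv2.connectedComponentsWithStats(hi.astype(np.uint8))
for j in range(1,k):
    if st[j,4]>30: print(cc[j],st[j,4],W[lab==j].mean(0).round(4))
a=P["pivot"]-P["knob"];print("box yaw",np.degrees(np.arctan2(a[1],a[0]))-90, np.hypot(*a[:2]), np.degrees(np.arctan2(*(P["post"]-P["pivot"])[[1,0]])))
# lid edge near tab: wood contour
lid=(abs(x-.081)<.006);k,lab,st,cc=cv2.connectedComponentsWithStats(lid.astype(np.uint8));j=1+np.argmax(st[1:,4])
for v in(70,100,150,190):
    u=np.where(lab[v]==j)[0];print(v,u.min(),u.max(),ray(u.min(),v,.081).round(4),ray(u.max(),v,.081).round(4))
E
```

```text
pivot [ 0.4769 -0.058   0.093 ] [ 56.3  -7.  138. ]
post [ 0.4741 -0.0855  0.117 ] [ 28.9  -4.1 114. ]
knob [ 0.4637 -0.1237  0.117 ] [-10.7  -6.2 113.9]
tabA [0.4248 0.0441 0.083 ] [145.2 -79.4 148.1]
tabB [0.4793 0.0322 0.083 ] [145.  -23.6 148. ]
tabend [0.4561 0.0524 0.083 ] [159.9 -50.5 148.1]
tabr [0.4473 0.021  0.083 ] [127.3 -52.6 148.1]
[247.04411765 162.08823529] 136 [ 0.4728 -0.0872  0.1167]
[244.81818182 202.92929293] 198 [ 0.4621 -0.1257  0.1161]
[501.07751938 369.13953488] 129 [ 0.7122 -0.3921  0.1174]
box yaw -11.353585084909923 0.06700154434812841 -95.87959049571863
70 219 339 [ 0.4639 -0.0023  0.081 ] [ 0.5748 -0.0264  0.081 ]
100 220 337 [ 0.4582 -0.0286  0.081 ] [ 0.5697 -0.0528  0.081 ]
150 222 332 [ 0.4483 -0.0764  0.081 ] [ 0.5588 -0.1003  0.081 ]
190 223 335 [ 0.4389 -0.1183  0.081 ] [ 0.5566 -0.1438  0.081 ]
```

Emit:
{"api": "move_arm", "payload": {"rows": [{"travel": [28,-5,10],"turn": 0},{"travel": [0,0,35],"turn": 0},{"travel": [0,0,35],"turn": 0},{"travel": [0,0,30],"turn": 0},{"travel": [0,0,25],"turn": 0},{"travel": [0,0,0],"turn": 0},{"travel": [0,0,0],"turn": 0}], "jaw": 0.5}}

```text
t: 2.7
tcp_pos: [0.4734, -0.0851, 0.0965]
tool_rot: [-179.9, -0.0, 78.0]
ft_force: [0.8, 0.3, 0.7]
finger_gap: 0.0425
gripper_force: 0.0
```

Emit:
{"api": "move_arm", "payload": {"rows": [{"travel": [0,0,0],"turn": 0},{"travel": [0,0,0],"turn": 0},{"travel": [0,0,0],"turn": 0},{"travel": [0,0,0],"turn": 0},{"travel": [0,0,0],"turn": 0},{"travel": [0,0,0],"turn": 0},{"travel": [0,0,0],"turn": 0},{"travel": [0,0,0],"turn": 0}], "jaw": 0, "force": 25}}

```text
t: 3.5
tcp_pos: [0.4747, -0.0864, 0.0978]
tool_rot: [179.8, -0.0, 77.9]
ft_force: [0.6, 0.5, 7.2]
finger_gap: 0.0104
gripper_force: 24.7
```

Emit:
{"api": "move_arm", "payload": {"rows": [{"travel": [0,0,-2],"turn": 0},{"travel": [0.8,4.4,0],"turn": 0},{"travel": [1.4,4.3,0],"turn": 0},{"travel": [2.1,4.0,0],"turn": 0},{"travel": [2.6,3.7,0],"turn": 0},{"travel": [3.2,3.2,0],"turn": 0}]}}

```text
t: 4.1
tcp_pos: [0.4927, -0.0818, 0.0979]
tool_rot: [-179.8, 0.2, 77.8]
ft_force: [-6.6, -5.6, 1.7]
finger_gap: 0.0106
gripper_force: 25.2
```

Emit:
{"api": "move_arm", "payload": {"rows": [{"travel": [3.6,2.7,0],"turn": 0},{"travel": [4.0,2.1,0],"turn": 0},{"travel": [4.2,1.5,0],"turn": 0},{"travel": [4.4,0.9,0],"turn": 0},{"travel": [3.6,0.2,0],"turn": 0},{"travel": [2,0,0],"turn": 0},{"travel": [0,0,0],"turn": 0}]}}

```text
t: 4.8
tcp_pos: [0.508, -0.0613, 0.0982]
tool_rot: [179.8, 0.1, 77.9]
ft_force: [3.3, -5.9, -5.6]
finger_gap: 0.0106
gripper_force: 24.7
```

Emit:
{"api": "move_arm", "payload": {"rows": [{"travel": [0,0,0],"turn": 0},{"travel": [0,0,0],"turn": 0},{"travel": [0,0,0],"turn": 0},{"travel": [0,0,0],"turn": 0},{"travel": [0,0,-20],"turn": 0},{"travel": [0,0,-30],"turn": 0},{"travel": [-36,-15,-10],"turn": 0},{"travel": [-36,-14,0],"turn": 0},{"travel": [0,0,0],"turn": 0},{"travel": [0,0,0],"turn": 0}], "jaw": 0.45}}

```text
t: 5.8
tcp_pos: [0.4628, -0.1254, 0.1586]
tool_rot: [180.0, -0.0, 77.8]
ft_force: [1.1, 0.7, 0.6]
finger_gap: 0.0385
gripper_force: 0.0
```

```bash
python3 - <<'E'
from h import *
s,r,W,R=wrist("w2.png");print(s["t"],s["tcp_pos"],s["ft_force"])
hi=(abs(W[...,2]-.117)<.005)
k,lab,st,cc=cv2.connectedComponentsWithStats(hi.astype(np.uint8))
for j in range(1,k):
    if st[j,4]>40: print(cc[j],st[j,4],W[lab==j].mean(0).round(4),((W[lab==j].mean(0)-s["tcp_pos"])@R*1000).round(1))
E
```

```text
5.8 [ 0.46281029 -0.12538597  0.15857069] [1.13865556 0.69020817 0.61240049]
[298.23875433 127.57439446] 289 [ 0.5044 -0.0683  0.1168] [64.5 28.5 41.9]
[251.97714286 221.78      ] 350 [ 0.4621 -0.1256  0.1162] [-0.4 -0.7 42.3]
```

View pics/w2.png

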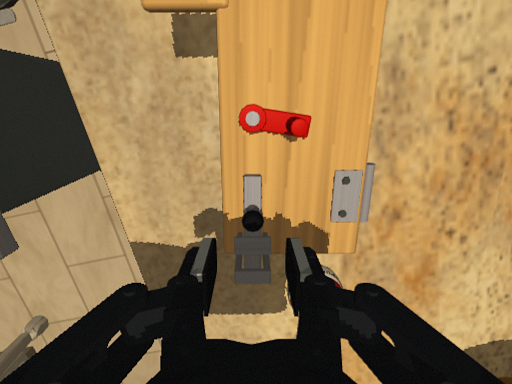

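The catch (pivot (253,119), post (298,127)) is still about 0.2 rad short of its stop because the post slipped in the pads. I'll push it the rest of the way with shut fingers. The knob, at (252,222), is directly below the tool.

Emit:
{"api": "move_arm", "payload": {"rows": [{"travel": [20,14,0],"turn": 0},{"travel": [20,14,0],"turn": 0},{"travel": [0,0,0],"turn": 0},{"travel": [0,0,0],"turn": 0},{"travel": [0,0,0],"turn": 0},{"travel": [0,0,25],"turn": 0},{"travel": [0,0,25],"turn": 0},{"travel": [0,0,9],"turn": 0},{"travel": [0,0,0],"turn": 0},{"travel": [0,0,0],"turn": 0}], "jaw": 0}}

```text
t: 6.85
tcp_pos: [0.499, -0.0921, 0.1]
tool_rot: [180.0, -0.0, 77.9]
ft_force: [0.9, -0.1, 0.6]
finger_gap: 0.0
gripper_force: 0.0
```

Emit:
{"api": "move_arm", "payload": {"rows": [{"travel": [3,0,0],"turn": 0},{"travel": [3,0,0],"turn": 0},{"travel": [3,0,0],"turn": 0},{"travel": [2,0,0],"turn": 0},{"travel": [2,0,0],"turn": 0},{"travel": [0,0,0],"turn": 0}]}}

```text
t: 7.45
tcp_pos: [0.5021, -0.0805, 0.1]
tool_rot: [179.9, 0.2, 77.9]
ft_force: [1.0, -5.7, 1.9]
finger_gap: 0.0006
gripper_force: 2.7
```

Emit:
{"api": "move_arm", "payload": {"rows": [{"travel": [2,0,0],"turn": 0},{"travel": [2,0,0],"turn": 0},{"travel": [0,0,0],"turn": 0}]}}

```text
t: 7.75
tcp_pos: [0.5023, -0.0799, 0.1001]
tool_rot: [179.9, 0.6, 77.7]
ft_force: [-1.9, -14.2, 3.9]
finger_gap: -0.0002
gripper_force: 7.4
```

Emit:
{"api": "move_arm", "payload": {"rows": [{"travel": [-8,0,0],"turn": 0},{"travel": [0,0,-29],"turn": 0},{"travel": [0,0,-30],"turn": 0},{"travel": [-24,-14,0],"turn": 0},{"travel": [-25,-15,0],"turn": 0},{"travel": [0,0,0],"turn": 0},{"travel": [0,0,0],"turn": 0}], "jaw": 0}}

```text
t: 8.45
tcp_pos: [0.4617, -0.1246, 0.1582]
tool_rot: [-180.0, -0.1, 77.8]
ft_force: [0.4, 0.4, -0.3]
finger_gap: 0.0
gripper_force: 0.0
```

Emit:
{"api": "move_arm", "payload": {"rows": [{"travel": [0,0,0],"turn": 0},{"travel": [0,0,0],"turn": 0},{"travel": [0,0,0],"turn": 0}], "jaw": 0.45}}

```text
t: 8.75
tcp_pos: [0.4624, -0.1242, 0.1581]
tool_rot: [-180.0, -0.0, 78.0]
ft_force: [0.1, -0.3, 0.0]
finger_gap: 0.0382
gripper_force: 0.0
```

```bash
cat > look.py <<'E'
import sys
from h import *
s,r,W,R=wrist(sys.argv[1]);print(s["t"],s["tcp_pos"],s["ft_force"],s["finger_gap"])
hi=(abs(W[...,2]-.117)<.005)
k,lab,st,cc=cv2.connectedComponentsWithStats(hi.astype(np.uint8))
for j in range(1,k):
    if st[j,4]>40: print(cc[j],st[j,4],W[lab==j].mean(0).round(4),((W[lab==j].mean(0)-s["tcp_pos"])@R*1000).round(1))
E
python3 look.py w3.png
```

```text
8.75 [ 0.46237937 -0.12424694  0.15808855] [ 0.13364921 -0.28418332  0.03015192] 0.038200801049542744
[300.71283784 122.10135135] 296 [ 0.5057 -0.064   0.1168] [67.9 29.8 41.3]
[253.04081633 223.12536443] 343 [ 0.4622 -0.1254  0.1162] [-1.2  0.1 41.9]
```

View pics/w3.png

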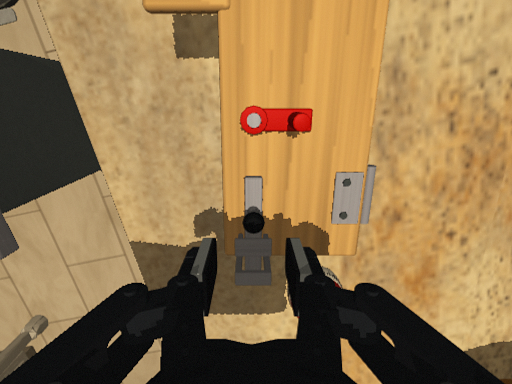

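The catch arm is now square to the bolt line (pivot (254,120), end (311,120)), so it is at its stop. Next is the knob, at (253,223).

Emit:
{"api": "move_arm", "payload": {"rows": [{"travel": [-2,0,20],"turn": 0},{"travel": [0,0,25],"turn": 0},{"travel": [0,0,13],"turn": 0},{"travel": [0,0,0],"turn": 0},{"travel": [0,0,0],"turn": 0}]}}

```text
t: 9.3
tcp_pos: [0.4617, -0.1266, 0.1004]
tool_rot: [-180.0, -0.0, 77.9]
ft_force: [0.6, 0.7, 0.4]
finger_gap: 0.0385
gripper_force: 0.0
```

Emit:
{"api": "move_arm", "payload": {"rows": [{"travel": [0,0,0],"turn": 0},{"travel": [0,0,0],"turn": 0},{"travel": [0,0,0],"turn": 0},{"travel": [0,0,0],"turn": 0},{"travel": [0,0,0],"turn": 0},{"travel": [0,0,0],"turn": 0},{"travel": [0,0,0],"turn": 0}], "jaw": 0, "force": 40}}

```text
t: 10.0
tcp_pos: [0.4634, -0.1272, 0.1015]
tool_rot: [179.8, -0.0, 77.9]
ft_force: [6.0, 0.2, 5.5]
finger_gap: 0.0128
gripper_force: 39.3
```

Emit:
{"api": "move_arm", "payload": {"rows": [{"travel": [3,0,0],"turn": 0},{"travel": [4,0,0],"turn": 0},{"travel": [4,0,0],"turn": 0},{"travel": [4,0,0],"turn": 0},{"travel": [4,0,0],"turn": 0},{"travel": [4,0,0],"turn": 0},{"travel": [4,0,0],"turn": 0},{"travel": [4,0,0],"turn": 0},{"travel": [3,0,0],"turn": 0},{"travel": [0,0,0],"turn": 0}]}}

```text
t: 11.0
tcp_pos: [0.4699, -0.0969, 0.1015]
tool_rot: [179.8, 0.4, 77.8]
ft_force: [3.3, -8.5, 4.4]
finger_gap: 0.0131
gripper_force: 39.3
```

Emit:
{"api": "move_arm", "payload": {"rows": [{"travel": [2,0,0],"turn": 0},{"travel": [2,0,0],"turn": 0},{"travel": [0,0,0],"turn": 0}]}}

```text
t: 11.3
tcp_pos: [0.4699, -0.0966, 0.1015]
tool_rot: [179.8, 0.9, 77.6]
ft_force: [1.4, -19.4, 5.5]
finger_gap: 0.0124
gripper_force: 39.3
```

Emit:
{"api": "move_arm", "payload": {"rows": [{"travel": [-2,0,0],"turn": 0},{"travel": [-2,0,0],"turn": 0},{"travel": [0,0,0],"turn": 0},{"travel": [0,0,0],"turn": 0},{"travel": [0,0,0],"turn": 0},{"travel": [0,0,-20],"turn": 0},{"travel": [0,0,-30],"turn": 0},{"travel": [-20,0,-10],"turn": 0},{"travel": [-10,0,0],"turn": 0},{"travel": [0,0,0],"turn": 0}], "jaw": 0.6}}

```text
t: 12.3
tcp_pos: [0.4619, -0.1235, 0.1599]
tool_rot: [-180.0, -0.0, 77.8]
ft_force: [-0.3, -0.4, 0.5]
finger_gap: 0.0512
gripper_force: 0.0
```

```bash
python3 look.py w4.png
```

```text
12.3 [ 0.46193743 -0.12353085  0.15990416] [-0.34004661 -0.41750401  0.54278747] 0.05115607332910678
[300.77112676 122.75704225] 284 [ 0.5056 -0.064   0.1169] [67.4 30.2 43. ]
[253.93298969 182.09020619] 388 [ 0.4685 -0.096   0.1162] [28.3  0.6 43.7]
```

View pics/w4.png

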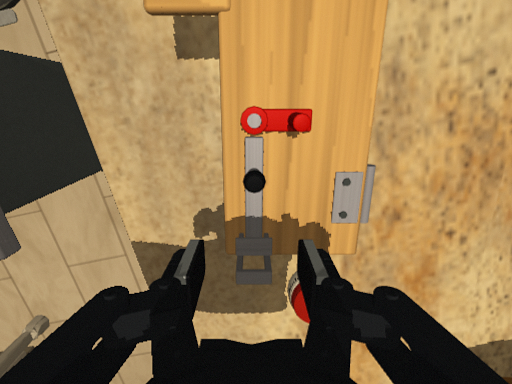

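The bolt is drawn to its stop, with the knob at (254,182) and the bolt end next to the catch pivot. Next I'll move over the tab and check the cabinet clearance.

Emit:
{"api": "move_arm", "payload": {"rows": [{"travel": [39,-12.7,-15],"turn": 0},{"travel": [39,-12.7,-5],"turn": 0},{"travel": [39,-12.7,0],"turn": 0},{"travel": [39,-12.7,0],"turn": 0}]}}

```text
t: 12.75
tcp_pos: [0.4443, 0.0421, 0.1793]
tool_rot: [-179.9, 0.0, 77.9]
ft_force: [0.2, 0.4, -0.2]
finger_gap: 0.0512
gripper_force: 0.0
```

Emit:
{"api": "move_arm", "payload": {"rows": [{"travel": [0,0,0],"turn": -8.2},{"travel": [0,0,0],"turn": -8.2},{"travel": [0,0,0],"turn": -8.2},{"travel": [0,0,0],"turn": -8.2},{"travel": [0,0,0],"turn": -8.2},{"travel": [0,0,0],"turn": -8.2},{"travel": [0,0,0],"turn": -8.2},{"travel": [0,0,0],"turn": -8.2},{"travel": [0,0,0],"turn": -8.2},{"travel": [0,0,0],"turn": -8.2},{"travel": [0,0,0],"turn": -8.2},{"travel": [0,0,0],"turn": 0}], "jaw": 0.75}}

```text
t: 13.95
tcp_pos: [0.4445, 0.0408, 0.179]
tool_rot: [-180.0, -0.2, 168.1]
ft_force: [-0.7, 0.3, -1.0]
finger_gap: 0.0642
gripper_force: 0.0
```

```bash
python3 - <<'E'
from h import *
for n in("top","scene"):
    r=np.load(n+".npz");W=world(r);m=(W[...,2]>.2)&(W[...,0]>.3)&(abs(W[...,1])<.5)&(r["z_map"]>0);P=W[m]
    for a in np.arange(.3,.9,.05):
        q=P[(P[:,0]>=a)&(P[:,0]<a+.05)]
        if len(q):print(n,round(a,2),len(q),q[:,2].min().round(3),np.percentile(q[:,2],10).round(3))
s,r,W,R=wrist("w5.png");print(s["t"],s["tcp_pos"],s["tool_rot"],s["q"])
np.savez("w5.npz",W=W,px=r["pixels"])
L=(W-s["tcp_pos"])@R*1000
m=(abs(W[...,2]-.083)<.005)&(np.hypot(L[...,0],L[...,1])<60)
print(m.sum())
for lo in range(-40,40,8):
    q=L[m&(L[...,0]>lo)&(L[...,0]<lo+8)]
    if len(q):print(lo,len(q),q[:,1].min().round(1),q[:,1].max().round(1),q[:,2].mean().round(1))
E
```

```text
top 0.35 138 0.5 0.511
top 0.4 674 0.506 0.525
top 0.45 1315 0.507 0.538
top 0.5 2259 0.503 0.549
top 0.55 31427 0.48 0.584
top 0.6 7867 0.488 0.51
top 0.65 10375 0.504 0.51
top 0.7 12144 0.504 0.51
top 0.75 3303 0.505 0.512
scene 0.35 194 0.496 0.511
scene 0.4 493 0.49 0.5
scene 0.45 533 0.49 0.499
scene 0.5 591 0.489 0.502
scene 0.55 9186 0.464 0.485
scene 0.6 3373 0.459 0.466
scene 0.65 2084 0.46 0.504
scene 0.7 1984 0.462 0.505
scene 0.75 1845 0.202 0.505
scene 0.8 1878 0.2 0.259
scene 0.85 1112 0.2 0.479
scene 0.9 11664 0.2 0.221
13.95 [0.44446249 0.04075465 0.17904568] [-1.79975937e+02 -1.56104060e-01  1.68118110e+02] [ 5.22346037e+00  9.68758461e+00 -1.29114500e+01  6.75572420e+01
  2.29157003e-02  1.71052862e+01]
4690
-40 771 -49.5 49.7 97.4
-32 685 -52.6 52.4 97.5
-24 329 -19.8 16.2 96.1
-16 327 -19.6 16.0 96.1
-8 339 -19.4 15.9 96.0
0 342 -19.2 15.7 96.1
8 349 -19.0 16.4 96.1
16 311 -18.8 16.3 97.0
```

View pics/w5.png

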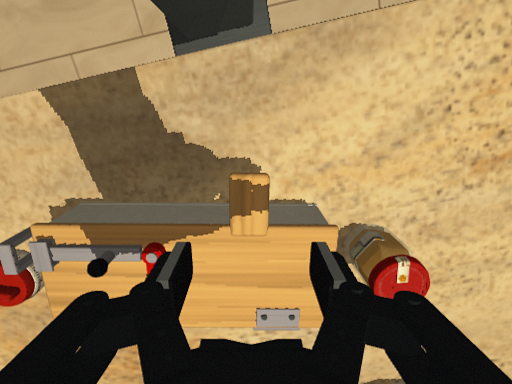

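The tab is centred beneath the tool: it spans about (230–269, 173–235) in the image, and tool y runs from −19 to +16 mm. I'll check the wrist's height profile against the cabinets above the box.

```bash
python3 - <<'E'
from h import *
r0=np.load("scene.npz");W0=world(r0);t0=np.load("top.npz");T0=world(t0)
for n,W in(("scene",W0),("top",T0)):
    P=W[(abs(W[...,1]-.03)<.12)&(W[...,2]>.25)&(W[...,0]>.35)&(W[...,0]<.85)]
    for a in np.arange(.35,.75,.02):
        q=P[(P[:,0]>=a)&(P[:,0]<a+.02)]
        if len(q)>3:print(n,round(a,2),len(q),q[:,2].min().round(3))
W=world(read_camera("scene"))
P=W[(np.hypot(W[...,0]-.444,W[...,1]-.04)<.14)&(W[...,2]>.2)&(W[...,2]<.8)]
for z in np.arange(.2,.8,.04):
    q=P[(P[:,2]>=z)&(P[:,2]<z+.04)]
    if len(q)>3:print("arm",round(z,2),len(q),q.min(0).round(3),q.max(0).round(3))
E
```

```text
scene 0.55 102 0.55
scene 0.57 1288 0.504
scene 0.59 781 0.459
scene 0.67 30 0.556
scene 0.69 46 0.528
scene 0.71 7 0.509
scene 0.73 53 0.507
top 0.55 50 0.555
top 0.57 6381 0.505
top 0.59 1965 0.548
top 0.61 282 0.505
top 0.63 1915 0.504
top 0.65 862 0.504
top 0.67 1122 0.504
top 0.69 1146 0.506
top 0.71 1175 0.505
top 0.73 1107 0.505
arm 0.2 161 [ 0.418 -0.024  0.2  ] [0.461 0.103 0.24 ]
arm 0.24 234 [ 0.418 -0.03   0.24 ] [0.461 0.11  0.28 ]
arm 0.28 247 [ 0.407 -0.031  0.28 ] [0.467 0.078 0.32 ]
arm 0.32 345 [ 0.405 -0.001  0.32 ] [0.479 0.065 0.36 ]
arm 0.36 305 [ 0.408 -0.     0.36 ] [0.476 0.06  0.4  ]
arm 0.4 341 [ 0.407 -0.002  0.4  ] [0.475 0.062 0.44 ]
arm 0.44 480 [ 0.399 -0.009  0.44 ] [0.489 0.078 0.48 ]
arm 0.48 631 [ 0.398 -0.009  0.48 ] [0.584 0.077 0.52 ]
arm 0.52 612 [ 0.394 -0.011  0.52 ] [0.584 0.074 0.56 ]
arm 0.56 732 [ 0.314 -0.017  0.56 ] [0.492 0.076 0.6  ]
arm 0.6 831 [ 0.317 -0.024  0.6  ] [0.489 0.012 0.64 ]
arm 0.64 83 [ 0.319 -0.023  0.64 ] [0.41  0.005 0.651]
```

Emit:
{"api": "move_arm", "payload": {"rows": [{"travel": [2,-1.5,20],"turn": 0},{"travel": [0,0,30],"turn": 0},{"travel": [0,0,30],"turn": 0},{"travel": [0,0,25],"turn": 0},{"travel": [0,0,14],"turn": 0},{"travel": [0,0,0],"turn": 0},{"travel": [0,0,0],"turn": 0}]}}

```text
t: 14.75
tcp_pos: [0.4431, 0.0393, 0.0613]
tool_rot: [-180.0, -0.0, 168.0]
ft_force: [0.6, 0.8, 0.2]
finger_gap: 0.0639
gripper_force: 0.0
```

Emit:
{"api": "move_arm", "payload": {"rows": [{"travel": [0,0,0],"turn": 0},{"travel": [0,0,0],"turn": 0},{"travel": [0,0,0],"turn": 0},{"travel": [0,0,0],"turn": 0},{"travel": [0,0,0],"turn": 0},{"travel": [0,0,0],"turn": 0}], "jaw": 0, "force": 40}}

```text
t: 15.35
tcp_pos: [0.4441, 0.0391, 0.0625]
tool_rot: [180.0, 0.1, 168.1]
ft_force: [-0.9, -0.2, 7.3]
finger_gap: 0.0349
gripper_force: 40.2
```

Emit:
{"api": "move_arm", "payload": {"rows": [{"travel": [-0.8,0,-10],"turn": 0},{"travel": [-1.5,0,-9.8],"turn": 0},{"travel": [-2.1,0,-9.8],"turn": 0},{"travel": [0,0,0],"turn": 0}]}}

```text
t: 15.75
tcp_pos: [0.4483, 0.0382, 0.0923]
tool_rot: [180.0, 0.1, 168.1]
ft_force: [1.5, -1.3, -2.9]
finger_gap: 0.0353
gripper_force: 41.3
```

Lifting well.

Emit:
{"api": "move_arm", "payload": {"rows": [{"travel": [-2.8,0,-9.6],"turn": 0},{"travel": [-3.5,0,-9.3],"turn": 0},{"travel": [-4.1,0,-9.1],"turn": 0},{"travel": [-4.8,0,-8.8],"turn": 0},{"travel": [-5.3,0,-8.4],"turn": 0},{"travel": [-6,0,-8.1],"turn": 0},{"travel": [0,0,0],"turn": 0}]}}

```text
t: 16.45
tcp_pos: [0.4736, 0.0327, 0.1453]
tool_rot: [-180.0, -0.0, 168.1]
ft_force: [-1.6, -0.4, -0.8]
finger_gap: 0.0351
gripper_force: 41.6
```

Emit:
{"api": "move_arm", "payload": {"rows": [{"travel": [-6.4,0,-7.6],"turn": 0},{"travel": [-7,0,-7.1],"turn": 0},{"travel": [-7.5,0,-6.7],"turn": 0},{"travel": [0,0,0],"turn": 0},{"travel": [0,0,0],"turn": 0}]}}

```text
t: 16.95
tcp_pos: [0.4947, 0.0282, 0.1667]
tool_rot: [-180.0, 0.1, 168.1]
ft_force: [-2.5, -1.0, 0.8]
finger_gap: 0.0352
gripper_force: 42.2
```

```bash
python3 - <<'E'
from h import *
r=read_camera("scene");cv2.imwrite("pics/s6.png",cv2.resize(r["pixels"][40:290,130:400,::-1],None,fx=2,fy=2))
E
```

```text
(no output)
```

View pics/s6.png

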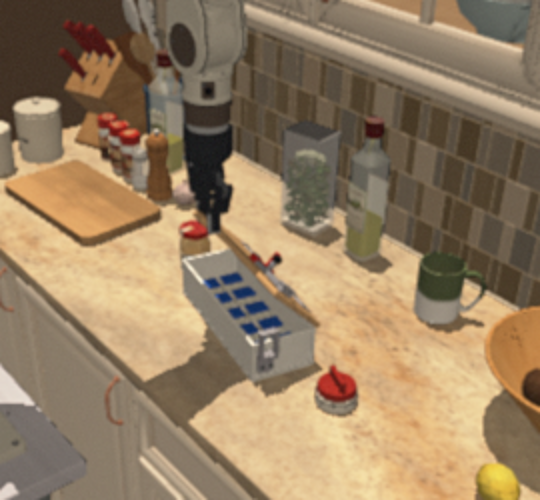

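The lid stands at roughly 48°, held by the tab. The wrist can't go much further in tool-down because of the cabinet, so I'll release, back off, turn the gripper 90°, and push the tab's underside with the outside of the wide-open finger. That keeps the wrist about 57 mm back.

Emit:
{"api": "move_arm", "payload": {"rows": [{"travel": [0,0,0],"turn": 0},{"travel": [0,0,0],"turn": 0},{"travel": [0,0,0],"turn": 0},{"travel": [0,0,0],"turn": 0},{"travel": [15,0,0],"turn": 0},{"travel": [25,0,0],"turn": 0},{"travel": [25,0,0],"turn": 0},{"travel": [25,0,12],"turn": 0},{"travel": [0,0,0],"turn": 0}], "jaw": 0.7}}

```text
t: 17.9
tcp_pos: [0.4015, 0.0472, 0.1522]
tool_rot: [-179.9, -0.3, 168.2]
ft_force: [-0.4, -0.3, -0.8]
finger_gap: 0.0601
gripper_force: 0.0
```

Emit:
{"api": "move_arm", "payload": {"rows": [{"travel": [0,0,0],"turn": 8.2},{"travel": [0,0,0],"turn": 8.2},{"travel": [0,0,0],"turn": 8.2},{"travel": [0,0,0],"turn": 8.2},{"travel": [0,0,0],"turn": 8.2},{"travel": [0,0,0],"turn": 8.2},{"travel": [0,0,0],"turn": 8.2},{"travel": [0,0,0],"turn": 8.2},{"travel": [0,0,0],"turn": 8.2},{"travel": [0,0,0],"turn": 8.2},{"travel": [0,0,0],"turn": 8.2},{"travel": [0,0,0],"turn": 0}], "jaw": 1}}

```text
t: 19.1
tcp_pos: [0.4069, 0.0471, 0.154]
tool_rot: [179.9, -0.0, 77.9]
ft_force: [-0.1, 0.3, -0.9]
finger_gap: 0.0856
gripper_force: 0.0
```

Emit:
{"api": "move_arm", "payload": {"rows": [{"travel": [0,8,0],"turn": 0},{"travel": [0,8,0],"turn": 0},{"travel": [0,8,0],"turn": 0},{"travel": [0,8,0],"turn": 0},{"travel": [0,8,0],"turn": 0},{"travel": [0,0,0],"turn": 0}]}}

```text
t: 19.7
tcp_pos: [0.4435, 0.0392, 0.1599]
tool_rot: [180.0, -0.1, 78.0]
ft_force: [-31.8, 3.0, 45.2]
finger_gap: 0.0852
gripper_force: 28.4
```

The tool is jammed, with 45 N up, so I'll back off. The tab end is probably caught under the flaring finger linkage. I'll measure the finger profile from the wrist depth.

Emit:
{"api": "move_arm", "payload": {"rows": [{"travel": [0,-15,0],"turn": 0},{"travel": [0,-25,0],"turn": 0},{"travel": [0,0,0],"turn": 0},{"travel": [0,0,0],"turn": 0}]}}

```text
t: 20.1
tcp_pos: [0.4067, 0.0471, 0.1539]
tool_rot: [179.9, -0.0, 78.0]
ft_force: [0.6, 0.2, 0.0]
finger_gap: 0.0852
gripper_force: 0.0
```

```bash
python3 - <<'E'
from h import *
s,r,W,R=wrist();print(s["t"],s["tcp_pos"],s["ft_force"])
L=(W-s["tcp_pos"])@R*1000
m=(r["z_map"]>0)&(L[...,0]<48)&(L[...,0]>-45)&(abs(L[...,1])<110)
for z in range(-110,10,8):
    q=L[m&(L[...,2]>=z)&(L[...,2]<z+8)]
    if len(q):print(z,len(q),"x",q[:,0].min().round(0),q[:,0].max().round(0),"y-",q[q[:,1]<0,1].min(initial=0).round(0),q[q[:,1]<0,1].max(initial=-99).round(0),"y+",q[q[:,1]>0,1].min(initial=99).round(0),q[q[:,1]>0,1].max(initial=0).round(0))
# lid: scene points
W=world(read_camera("scene"));c,sn=np.cos(np.radians(-12)),np.sin(np.radians(-12))
D=W-np.array([.517,-.039,0]);B=np.stack([c*D[...,0]+sn*D[...,1],-sn*D[...,0]+c*D[...,1],W[...,2]],-1)*1000
for y in range(-130,90,20):
    q=B[(abs(B[...,1]-y)<8)&(B[...,2]>85)&(B[...,2]<260)&(B[...,0]>-80)&(B[...,0]<70)]
    if len(q):
        i=q[:,2].argmax();print(y,len(q),q[i].round(0))
E
```

```text
20.1 [0.40670988 0.0470615  0.15392865] [0.589273   0.24296173 0.03070108]
-102 247 x 18.0 22.0 y- -22.0 -13.0 y+ 10.0 18.0
-94 4923 x 9.0 21.0 y- -67.0 -0.0 y+ 0.0 67.0
-86 9065 x -1.0 19.0 y- -74.0 -0.0 y+ 0.0 72.0
-78 5761 x -11.0 18.0 y- -75.0 -0.0 y+ 0.0 73.0
-70 7613 x -13.0 16.0 y- -77.0 -35.0 y+ 31.0 73.0
-62 2588 x -14.0 16.0 y- -76.0 -41.0 y+ 38.0 98.0
-54 1706 x -11.0 18.0 y- -57.0 -44.0 y+ 40.0 100.0
-46 1748 x -14.0 18.0 y- -58.0 -43.0 y+ 40.0 107.0
-38 1536 x -14.0 18.0 y- -58.0 -44.0 y+ 41.0 110.0
-30 1031 x -14.0 17.0 y- -58.0 -44.0 y+ 41.0 110.0
-22 555 x -11.0 12.0 y- -57.0 -44.0 y+ 41.0 53.0
-14 25 x -9.0 8.0 y- -45.0 -44.0 y+ 41.0 41.0
-130 59 [  14. -133.  175.]
-110 31 [  -0. -116.  173.]
-90 30 [  0. -84. 172.]
-70 59 [ 37. -66. 175.]
-50 31 [ -0. -44. 172.]
-30 41 [ -1. -24. 173.]
-10 15 [ -1. -17. 172.]
10 18 [  2.  11. 172.]
30 18 [  1.  31. 173.]
50 160 [-77.  54. 259.]
70 32 [-67.  63. 243.]
```

The fingers' backs are straight (±57 mm) from the tips up to 54 mm behind the TCP, and the knuckles flare above that. The tab end had caught under a knuckle. The lid is now at about 56°. I'll raise the tool 31 mm and push with the straight part.

Emit:
{"api": "move_arm", "payload": {"rows": [{"travel": [0,0,-16],"turn": 0},{"travel": [0,0,-15],"turn": 0},{"travel": [0,10,0],"turn": 0},{"travel": [0,10,0],"turn": 0},{"travel": [0,8,0],"turn": 0},{"travel": [0,5,0],"turn": 0},{"travel": [0,5,0],"turn": 0},{"travel": [0,5,0],"turn": 0},{"travel": [0,0,0],"turn": 0}]}}

```text
t: 21.1
tcp_pos: [0.4473, 0.038, 0.1842]
tool_rot: [-179.9, 0.0, 77.9]
ft_force: [-2.1, -0.2, 0.1]
finger_gap: 0.0851
gripper_force: 1.2
```

Light contact, about 2 N, and the lid should be yielding. I'll go on.

Emit:
{"api": "move_arm", "payload": {"rows": [{"travel": [0,5,0],"turn": 0},{"travel": [0,5,0],"turn": 0},{"travel": [0,5,0],"turn": 0},{"travel": [0,5,0],"turn": 0},{"travel": [0,0,0],"turn": 0}]}}

```text
t: 21.6
tcp_pos: [0.4685, 0.0337, 0.1846]
tool_rot: [179.9, -0.0, 77.9]
ft_force: [-0.6, 0.7, 0.5]
finger_gap: 0.0856
gripper_force: 0.3
```

```bash
cat > lid.py <<'E'
from h import *
s=arm.read_state();print(s["t"],s["tcp_pos"],s["ft_force"])
W=world(read_camera("scene"));c,sn=np.cos(np.radians(-12)),np.sin(np.radians(-12))
D=W-np.array([.517,-.039,0]);B=np.stack([c*D[...,0]+sn*D[...,1],-sn*D[...,0]+c*D[...,1],W[...,2]],-1)*1000
for y in range(-110,50,40):
    q=B[(abs(B[...,1]-y)<15)&(B[...,2]>95)&(B[...,2]<260)&(B[...,0]>-80)&(B[...,0]<70)]
    if len(q): i=q[:,2].argmax();p=q[i];print(y,p.round(0),"top-edge deg",np.degrees(np.arctan2(p[2]-71,55-p[0])).round(1),"slope",np.degrees(np.arctan(np.polyfit(q[:,2],q[:,0],1)[0])).round(1))
E
python3 lid.py
```

```text
21.6 [0.46852382 0.03370666 0.18464242] [-0.62835322  0.72449095  0.5123118 ]
-110 [  18. -114.  181.] top-edge deg 71.2 slope -17.8
-70 [ 17. -63. 182.] top-edge deg 71.0 slope -5.2
-30 [ 14. -36. 182.] top-edge deg 69.7 slope -16.8
10 [ 17.  -2. 182.] top-edge deg 71.1 slope -18.9
```

Emit:
{"api": "move_arm", "payload": {"rows": [{"travel": [0,5,0],"turn": 0},{"travel": [0,5,0],"turn": 0},{"travel": [0,5,0],"turn": 0},{"travel": [0,5,0],"turn": 0},{"travel": [0,0,0],"turn": 0}]}}

```text
t: 22.15
tcp_pos: [0.4881, 0.0294, 0.1845]
tool_rot: [179.9, -0.0, 77.9]
ft_force: [0.4, -0.8, 0.4]
finger_gap: 0.0853
gripper_force: 0.0
```

```bash
python3 lid.py
```

```text
22.15 [0.48810701 0.02943823 0.18454893] [ 0.40776797 -0.81708119  0.44233516]
-110 [  28. -107.  185.] top-edge deg 76.5 slope -11.8
-70 [ 33. -72. 186.] top-edge deg 79.2 slope -5.3
-30 [ 34. -44. 185.] top-edge deg 79.5 slope -10.3
10 [ 32.  21. 185.] top-edge deg 78.5 slope -13.3
```

Emit:
{"api": "move_arm", "payload": {"rows": [{"travel": [0,4,0],"turn": 0},{"travel": [0,0,0],"turn": 0},{"travel": [0,-10,0],"turn": 0},{"travel": [0,-30,0],"turn": 0},{"travel": [0,-40,0],"turn": 0},{"travel": [0,-20,0],"turn": 0},{"travel": [0,0,0],"turn": 0},{"travel": [0,0,0],"turn": 0}]}}

```text
t: 23.0
tcp_pos: [0.3935, 0.0499, 0.1851]
tool_rot: [179.9, -0.0, 77.9]
ft_force: [0.5, 0.1, -0.9]
finger_gap: 0.0854
gripper_force: 0.0
```

```bash
python3 lid.py; python3 - <<'E'
from h import *
a=read_camera("scene")["pixels"][110:260,190:340,::-1];b=read_camera("top")["pixels"][130:230,150:310,::-1]
a=cv2.resize(a,(400,400));b=cv2.resize(b,(400,250));b=cv2.copyMakeBorder(b,0,150,0,0,0);cv2.imwrite("pics/f.png",np.hstack([a,b]))
E
```

```text
23.0 [0.39350839 0.04994056 0.18509123] [ 0.49506327  0.08478885 -0.89114705]
-110 [  32. -124.  186.] top-edge deg 78.7 slope -11.1
-70 [ 36. -73. 186.] top-edge deg 80.6 slope -6.3
-30 [ 34. -37. 185.] top-edge deg 79.5 slope -10.2
10 [ 31.  20. 186.] top-edge deg 78.3 slope -12.1
```

View pics/f.png

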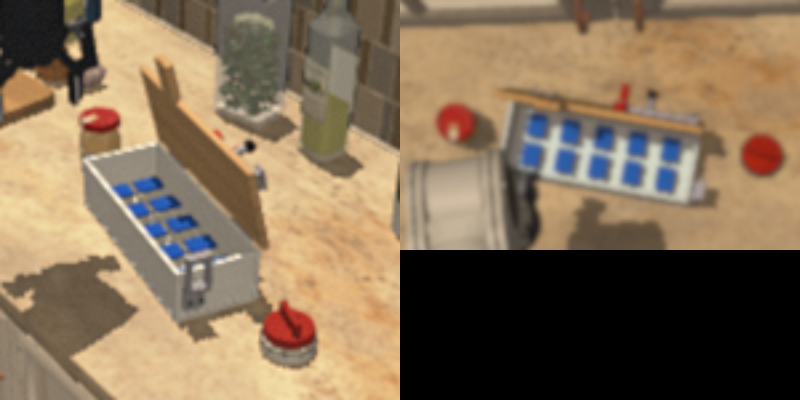

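The lid stands at about 77°. The catch post (623,95) and bolt knob (651,97) are about 40 mm apart, as they should be when both are open. The jar and timer are in place and the gripper is clear of everything.

```bash
python3 -c "
from cell import arm
print(arm.sign_off())"
```

```text
the job is handed in; nothing more can be done
None
```

The box is open and the job is handed in: catch at its stop, bolt fully drawn, lid left standing at about 77°, jar and timer not shifted; one push jammed and the wrist force read about 55 N (45 N of it upward) before I backed off, and I can't tell whether that counts against the 40 N limit.

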